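# Count along the shoe-care rack and push the polish tin into the third gap

## Robot

A 7-joint arm with a two-finger parallel gripper is mounted at the origin on the work surface. World frame = base frame: x ahead of the robot, y to its left, z up, the work surface at z = 0. Lengths are in m, angles in rad, forces in N, time in s.
With the tool pointing down it reaches from about 0.4 to 0.875 m from the base axis. Payload 19.3 kg.
Tool frame: the origin (TCP) lies between the finger pads; the fingertips stand 17 mm ahead of it and the grasp point (between the pads) lies 2 mm behind it (bot.finger_overhang is the distance from the TCP to the fingertips, in m); z points along the fingers, y is the line along which they close (so a half turn about z gives the same grasp; the last joint's range is limited). The gripper opens to 85 mm and grips with 20 to 120 N. Pads are 22 mm wide; open, the fingers measure 114 mm over their backs; the gripper's body (76 mm by 85 mm) begins 54 mm behind the grasp point. The pads swing forward as they close: fully open they stand 13 mm farther back than shut.
Start: joints at [1.165, 0.521, -0.036, 1.599, 0.021, 1.021, -0.113], TCP at [0.206, -0.59, 0.248] pointing down, gripper open.
Joint ranges: [-2.91, 2.91], [-0.3, 2.13], [-1.5, 1.42], [0.17, 2.43], [-1.26, 4.41], [0.16, 1.93], [-2.52, 2.52]. Speed limits (rad/s): [1.89, 1.89, 2.39, 2.39, 3.01, 3.01, 3.01].

## Interface

Orientations are given as [roll, pitch, yaw] about the fixed x, y, z axes, in that order (R = Rz(yaw) Ry(pitch) Rx(roll)).
In Python, from workcell import observe, grab_frame, bot gives the robot as it stands.
- The arm moves only by the shell command python3 -m crank 'ROWS' [FORCE]. ROWS is a JSON object of lists of equal length, an entry for each row: "linear": the shift along the world's x, y, z each as a share of 0.25 m, from -1 to 1, a list of three; "delta_rot": the turn, a rotation vector about the world's x, y, z each as a share of 30 degrees, from -1 to 1, a list of three; "fingers": the opening, from -1 (shut) to 1 (fully open). In form: {"linear": [[dx, dy, dz], ...], "delta_rot": [[rx, ry, rz], ...], "fingers": [fingers, ...]}. A call has 1 to 5 rows; each row is the pose to reach, as a shift and turn from the pose commanded when the call began; what a row does not reach only later rows make up. A row lasts 1/10 s, in which the tool goes at most 50 mm and 8.59 degrees, less where a joint would pass 70% of its speed; a pose out of reach is approached as far as the arm can. A call with a number of a shift or a turn outside -1 to 1 is refused whole. A call with a gripper value outside its range is refused whole. The fingers move at their own pace and stop on an object; FORCE is the grip in N (left out, the last holds). Time passes only in rows, so rows that repeat a pose let the fingers close. It gives the time, the measured TCP pose, the force, the opening and the grip force at its end, in the units of the state.
- observe(): the state, without advancing time (a new reading comes with each control period).
- grab_frame(name): name is "side" or "top"; returns a dict with "image" (400x640x3 uint8, red, green, blue), "mtx" (3x3 intrinsics, pixels), "xyz" and "orientation" of the camera in the world. Camera axes: x right, y down, z forward; pixel columns grow to the right and rows downward; lengths in m; the calibration is good to about 2 mm. A picture is of the moment at which its call begins. There is no depth.
- bot.job_done(): hands the job in; it is judged then, once.
The state is a dict: "clock": time; "qpos": joint angles; "qd": joint speeds; "joint_efforts": joint torques, N m; "position": TCP position; "tool_rot": TCP orientation; "force": force on the tool from outside, world axes, zero at the start; "moment": the same for the moment, N m; "grip_width": finger opening in m; "finger_force": force on a finger pad.
Only numpy, scipy, OpenCV 4.12 (cv2) and the standard library are available. Lean on these libraries where they do the work, as an engineer would, in place of code of your own. Each camera call takes 0.05 s, during which the arm holds its last target. There are 200 camera calls.

## Task

Find the rack's red end, put a fingertip on the sprung rail along the rack's back over the first gap (the one next to the red end), and run it along the rail, gap by gap, stopping over the third gap and not touching the rail over the fourth; filled gaps count too. Then, with the fingertips, push the green-lidded polish tin along the shelf top into that third gap until it is fully home against the back panel. Do not pinch, lift or tip the tin or push it into another gap, and leave everything else where it is.

Things in the scene. Friction and masses are not known exactly. Their poses are not given: they have to be found in the camera images.
- rack: Wooden rack fixed to the shelf top, origin on the shelf top. +x points from the open mouths to the back panel (away from the robot, up to 0.15 rad askew), +y to the robot's left. Four gaps a, b, c, d from left to right, 74 mm wide, 80 mm apart, without floor, open above. Dividers 6 mm thick, 36 mm high, x = -28 to 40 mm. Back panel: face at x = 40 mm, 40 mm high.
- rail_mid (a point): Middle of the round rail's top, at x = 43, y = 0, z = 62 mm in the rack's frame (axes as the rack's). The rail runs 320 mm along y over the back panel, 14 mm thick. It is sprung: it starts to give at about 1 N and sinks up to 6 mm, 0.6 N per mm.
- red_end: Red end block of the rack, 88 x 18 x 48 mm high, fixed; origin at the centre of its underside, 172 mm to the left (+y) or right (-y) of the rack's origin. Counting starts from this end.
- grey_end: Grey end block, same size, at the rack's other end.
- tin: Round flat shoe-polish tin with a green lid and white disc, 60 mm across, 24 mm high, about 0.1 kg, loose on the shelf top in front of the rack; origin at the centre of its underside, z up. Fully home, its origin is at x = 10 mm in the rack's frame, 8 mm inside the mouth.
- mouth_a (a point): Middle of gap a's mouth, on the shelf top, at x = -28, y = +120 mm in the rack's frame; axes as the rack's.
- mouth_b (a point): Middle of gap b's mouth, on the shelf top, at x = -28, y = +40 mm in the rack's frame; axes as the rack's. Gap b is the third when the red end is on the right (-y).
- mouth_c (a point): Middle of gap c's mouth, on the shelf top, at x = -28, y = -40 mm in the rack's frame; axes as the rack's. Gap c is the third when the red end is on the left (+y).
- mouth_d (a point): Middle of gap d's mouth, on the shelf top, at x = -28, y = -120 mm in the rack's frame; axes as the rack's.
- stretch_a (a point): Bright steel stretch of the rail over gap a, about 45 mm long, 14 mm thick; this point is the middle of its top, midway across gap a.
- stretch_b (a point): Bright steel stretch of the rail over gap b, about 45 mm long, 14 mm thick; this point is the middle of its top, midway across gap b.
- stretch_c (a point): Bright steel stretch of the rail over gap c, about 45 mm long, 14 mm thick; this point is the middle of its top, midway across gap c.
- stretch_d (a point): Bright steel stretch of the rail over gap d, about 45 mm long, 14 mm thick; this point is the middle of its top, midway across gap d.
- band_ab (a point): Black band of the same rail, flush with it, about 35 mm long, over the divider between gaps a and b; this point is the middle of its top.
- band_bc (a point): Black band of the same rail, flush with it, about 35 mm long, over the divider between gaps b and c; this point is the middle of its top.
- band_cd (a point): Black band of the same rail, flush with it, about 35 mm long, over the divider between gaps c and d; this point is the middle of its top.
- brown_tin: Second polish tin, brown lid, 60 mm across, 24 mm high, standing in one of the end gaps (a or d); stays there. Origin at the centre of its underside.
- sponge_box: Shoe-sponge box, black with clear lid, 56 x 46 x 32 mm high, in the other end gap; stays there. Origin at the centre of its underside.
- key_dish: White ceramic key dish, 130 mm across, 30 mm high; left alone. Origin at the centre of its underside.
- glasses_case: Blue glasses case, closed, 155 (its x) x 62 x 32 mm high; left alone. Origin at the centre of its underside.
- shoehorn: Black plastic shoehorn, about 175 mm long along its x, 9 mm high; left alone. Origin at the centre of its underside.
- key_ring: Steel key ring with three keys, reaching 70 mm from the ring's centre, 5 mm high; left alone. Origin at the ring's centre.
Mind the look-alikes: they are no part of the job. Several things look just like the red_end: the one meant starts nearest to the robot's base.

How it is judged:
On the way, in this order (a step that is already met when the one before it is completed fails the run):
1. a fingertip rests on the rail's bright stretch over the first gap (((y of red_end in the frame of rack above 0 m and (contact force between the fingers and rail_c0 above 0.3 N and contact force between the fingers and rail_c4 below 0.1 N)) or (y of red_end in the frame of rack below 0 m and (contact force between the fingers and rail_c3 above 0.3 N and contact force between the fingers and rail_c6 below 0.1 N)))), for 0.08 s.
2. it runs onto the black band between the first and second gaps (((y of red_end in the frame of rack above 0 m and (contact force between the fingers and rail_c4 above 0.3 N and contact force between the fingers and rail_c1 below 0.1 N)) or (y of red_end in the frame of rack below 0 m and (contact force between the fingers and rail_c6 above 0.3 N and contact force between the fingers and rail_c2 below 0.1 N)))), for 0.08 s.
3. it runs onto the stretch over the second gap (((y of red_end in the frame of rack above 0 m and (contact force between the fingers and rail_c1 above 0.3 N and contact force between the fingers and rail_c5 below 0.1 N)) or (y of red_end in the frame of rack below 0 m and (contact force between the fingers and rail_c2 above 0.3 N and contact force between the fingers and rail_c5 below 0.1 N)))), for 0.08 s.
4. it runs onto the band between the second and third gaps (((y of red_end in the frame of rack above 0 m and (contact force between the fingers and rail_c5 above 0.3 N and contact force between the fingers and rail_c2 below 0.1 N)) or (y of red_end in the frame of rack below 0 m and (contact force between the fingers and rail_c5 above 0.3 N and contact force between the fingers and rail_c1 below 0.1 N)))), for 0.08 s.
5. it runs onto the stretch over the third gap (((y of red_end in the frame of rack above 0 m and (contact force between the fingers and rail_c2 above 0.3 N and contact force between the fingers and rail_c6 below 0.1 N)) or (y of red_end in the frame of rack below 0 m and (contact force between the fingers and rail_c1 above 0.3 N and contact force between the fingers and rail_c4 below 0.1 N)))), for 0.08 s.
6. the tin stands fully home in the third gap (((y of red_end in the frame of rack above 0 m and (x of tin in the frame of rack between 0.004 and 0.014 m and y of tin in the frame of rack between -0.052 and -0.028 m)) or (y of red_end in the frame of rack below 0 m and (x of tin in the frame of rack between 0.004 and 0.014 m and y of tin in the frame of rack between 0.028 and 0.052 m))) and angle between tin's own z axis and vertical below 0.1 rad and height (world z) of tin below 0.005 m and linear speed of tin below 0.02 m/s), for 0.2 s.
At the end, for the whole second after the job is handed in: The tin stands flat and at rest on the shelf top in the third gap from the red end, within 6 mm of touching the back panel and inside the gap's walls (12 mm either side of its middle) (all of step 6).
It fails at once if the fingers touch the rail over the fourth gap ((y of red_end in the frame of rack above 0 m and contact force between the fingers and rail_c3 above 0.3 N) or (y of red_end in the frame of rack below 0 m and contact force between the fingers and rail_c0 above 0.3 N)).
It fails at once if the tin is lifted or tipped (height (world z) of tin above 0.008 m or angle between tin's own z axis and vertical above 0.2 rad).
It fails at once if the tin is pinched between the fingers (horizontal distance between the grasp point and tin below 0.018 m and z of the grasp point in the frame of tin below 0.03 m and contact force between the fingers and tin above 10 N).
It fails at once if the tin is pushed into another gap (x of tin in the frame of rack above -0.03 m and ((y of red_end in the frame of rack above 0 m and (y of tin in the frame of rack above 0 m or y of tin in the frame of rack below -0.08 m)) or (y of red_end in the frame of rack below 0 m and (y of tin in the frame of rack above 0.08 m or y of tin in the frame of rack below 0 m)))).
It fails at once if any bystander is moved by more than 15 mm (distance of any of brown_tin, sponge_box, key_dish, glasses_case, shoehorn, key_ring from where it was at the start of the episode above 0.015 m).
It also fails if it takes over 64 s, if anything falls off the work surface, if the arm or the gripper's body presses on something with over 40 N, if the wrist force passes 120 N, or if a joint passes its speed limit or range.

## Working session

There is one attempt and no reset: what is moved stays moved. The work goes in short steps, Python scripts to look and compute and a shell command to move; the robot and the scene stay as the last step left them, time stands still between calls to the robot, and variables do not carry over. Pictures are saved under pics/ and viewed, at most 10 in all, crops included, and the job is handed in when it is done.

```bash
mkdir -p pics; python3 - <<'E'
from workcell import observe, grab_frame, bot
import cv2
for n in("top","side"):
    f=grab_frame(n);cv2.imwrite(f"pics/{n}0.png",f["image"][:,:,::-1]);print(n,f["mtx"],f["xyz"],f["orientation"])
s=observe();print(s["clock"],s["position"],s["tool_rot"],s["force"],s["grip_width"],bot.finger_overhang)
E
```

```text
top [[441.3998753    0.         317.40134084]
 [  0.         441.3998753  203.13446656]
 [  0.           0.           1.        ]] [ 0.42979553 -0.00216465  1.11677223] [-3.06788991  0.02220002 -1.59516065]
side [[440.76087678   0.         324.57493947]
 [  0.         440.76087678 192.82173036]
 [  0.           0.           1.        ]] [0.09369246 0.67072546 0.72372137] [-2.25606377  0.01381335 -2.59022869]
0.1 [ 0.20584352 -0.58982258  0.24777813] [-3.14055055e+00  4.59157731e-05  3.35805698e-01] [-0.40010022  0.04946192  0.74857975] 0.08558243658544429 0.017
```

View pics/top0.png

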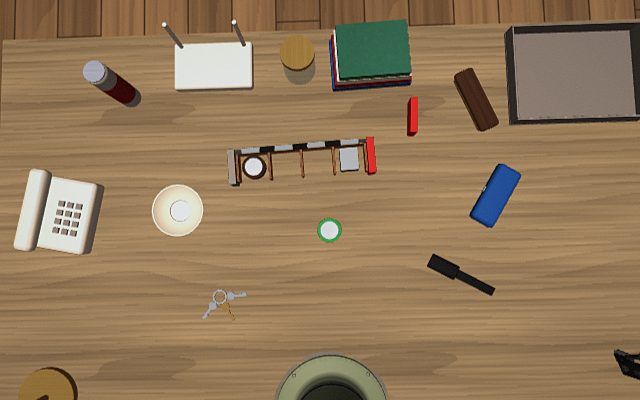

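View pics/side0.png

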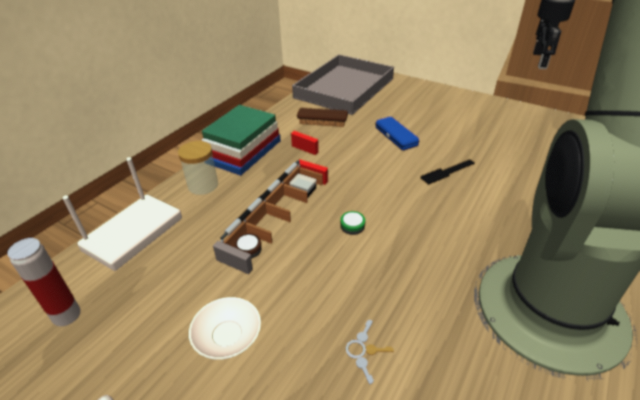

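The top view puts the rack at (230–375, 135–185). Its red end is on the right at about (371,155), and the loose red block at (412,116) is a decoy. The tin is at (329,230). So the first gap is d, the third is b and the forbidden one is a. I'll zoom in to fit the rack pose.

```bash
cat > h.py <<'E'
import numpy as np, cv2
from workcell import observe, grab_frame, bot
from scipy.spatial.transform import Rotation as R
def ray(f,p,z):
    d=R.from_euler("xyz",f["orientation"]).apply(np.linalg.solve(f["mtx"],[p[0],p[1],1]))
    c=np.array(f["xyz"]); return c+d*(z-c[2])/d[2]
def proj(f,P):
    q=R.from_euler("xyz",f["orientation"]).inv().apply(np.atleast_2d(P)-f["xyz"])@np.array(f["mtx"]).T
    return q[:,:2]/q[:,2:]
E
python3 - <<'E'
from h import *
f=grab_frame("top")
im=f["image"][:,:,::-1].copy()
cv2.imwrite("pics/z.png",cv2.resize(im[120:250,220:385],None,fx=4.6,fy=4.6,interpolation=cv2.INTER_CUBIC))
hsv=cv2.cvtColor(im,cv2.COLOR_BGR2HSV)
for nm,m,z in(("red",cv2.inRange(hsv,(0,180,60),(6,255,255))|cv2.inRange(hsv,(174,180,60),(180,255,255)),.048),("green",cv2.inRange(hsv,(50,120,50),(85,255,255)),.024)):
    n,l,st,c=cv2.connectedComponentsWithStats(m)
    for i in range(1,n):
        if st[i][4]>30: print(nm,st[i],c[i],ray(f,c[i],z), cv2.minAreaRect(np.argwhere(l==i)[:,::-1].astype(np.float32)))
E
```

```text
red [331  35   9  51 102] [333.59803922  60.90196078] [ 0.86263052 -0.02925551  0.048     ] ((333.45037841796875, 60.216941833496094), (50.62627410888672, 4.119821548461914), 82.03038787841797)
red [407  97  11  39 384] [412.203125   116.17447917] [ 0.71702064 -0.21805045  0.048     ] ((412.0, 116.0), (38.0, 10.0), 90.0)
red [366 137  10  38 277] [370.5631769  155.25270758] [ 0.62309633 -0.11300388  0.048     ] ((370.53863525390625, 155.38963317871094), (37.138824462890625, 8.4268217086792), 87.51044464111328)
green [ 336   20   75   58 3750] [372.7264      48.49973333] [ 0.9014002  -0.13008269  0.024     ] ((372.8529052734375, 48.41176986694336), (53.03057861328125, 71.57134246826172), 85.42607879638672)
green [318 218  23  24 166] [329.1626506  229.77108434] [ 0.44434605 -0.00732146  0.024     ] ((329.0, 229.5), (23.0, 22.0), 90.0)
```

View pics/z.png

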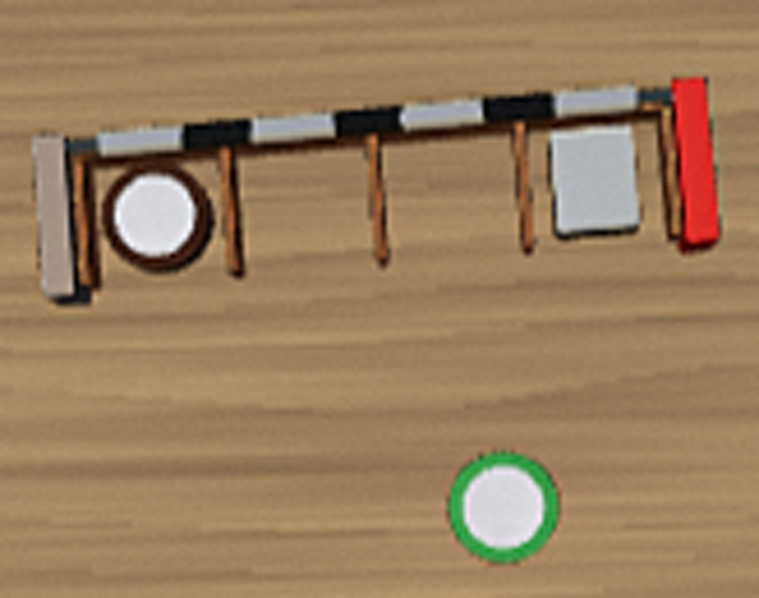

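```bash
python3 - <<'E'
from h import *
from scipy.optimize import least_squares
f=grab_frame("top")
pts=[(217,134,43,80,55),(368,121,43,0,55),(518,108,43,-80,55),(292,128,43,40,55),(442,115,43,-40,55),(597,101,43,-120,55),(141,140,43,120,55),
(236,274,-28,80,36),(382,263,-28,0,36),(528,250,-28,-80,36)]
A=np.array(pts,float); uv=(A[:,:2]+.5)/4.6-.5+[220,120]; L=A[:,2:]/1000
def W(p,L): return R.from_euler("z",p[2]).apply(L)+[p[0],p[1],0]
r=least_squares(lambda p:(proj(f,W(p,L))-uv).ravel(),[.6,0,0]); p=r.x
print(p,np.round(r.fun.reshape(-1,2),1).tolist()); np.save("rack.npy",p)
for n,l in dict(sd=(.043,-.12,.062),cd=(.043,-.08,.062),sc=(.043,-.04,.062),bc=(.043,0,.062),sb=(.043,.04,.062),mb=(-.028,.04,0),home=(.010,.04,0)).items(): print(n,W(p,np.array([l])).round(4))
t=ray(f,(329.2,229.7),.024); print("tin",t, R.from_euler("z",-p[2]).apply(t-[p[0],p[1],0]))
E
```

```text
[0.606167   0.05689769 0.05869346] [[0.2, 0.3], [0.0, 0.3], [0.1, 0.2], [0.2, 0.2], [0.3, 0.1], [-0.7, 0.3], [0.5, 0.4], [-0.7, -0.4], [-0.2, -0.8], [0.3, -0.7]]
sd [[ 0.6561 -0.0604  0.062 ]]
cd [[ 0.6538 -0.0204  0.062 ]]
sc [[0.6514 0.0195 0.062 ]]
bc [[0.6491 0.0594 0.062 ]]
sb [[0.6467 0.0994 0.062 ]]
mb [[0.5759 0.0952 0.    ]]
home [[0.6138 0.0974 0.    ]]
tin [ 0.44451903 -0.00741829  0.024     ] [-0.16514237 -0.05472299  0.024     ]
```

```bash
R='{"linear":[[0.12,0.14,0],[0.24,0.28,0],[0.36,0.42,0],[0.48,0.56,0],[0.6,0.7,0]],"delta_rot":[[0,0,0.165],[0,0,0.33],[0,0,0.495],[0,0,0.66],[0,0,0.824]],"fingers":[-1,-1,-1,-1,-1]}' ; python3 -m crank '{"linear":[[0.12,0.14,0],[0.24,0.28,0],[0.36,0.42,0],[0.48,0.56,0],[0.6,0.7,0]],"delta_rot":[[0,0,0.165],[0,0,0.33],[0,0,0.495],[0,0,0.66],[0,0,0.824]],"fingers":[-1,-1,-1,-1,-1]}' 20
python3 -m crank '{"linear":[[0.12,0.14,0],[0.24,0.28,0],[0.36,0.42,0],[0.48,0.56,0],[0.6,0.7,0]],"delta_rot":[[0,0,0.165],[0,0,0.33],[0,0,0.495],[0,0,0.66],[0,0,0.824]],"fingers":[-1,-1,-1,-1,-1]}'
python3 -m crank '{"linear":[[0.12,0.14,0],[0.24,0.28,0],[0.36,0.42,0],[0.48,0.56,0],[0.6,0.7,0]],"delta_rot":[[0,0,0.165],[0,0,0.33],[0,0,0.495],[0,0,0.66],[0,0,0.824]],"fingers":[-1,-1,-1,-1,-1]}'
python3 -c "
from workcell import observe
s=observe();print({k:s[k] for k in('clock','position','tool_rot','force','qpos','grip_width')})"
```

```text
clock: 0.7
position: [0.3568, -0.4135, 0.2484]
tool_rot: [3.141, 0.0, 0.771]
force: [1.2, -0.2, 0.1]
grip_width: 0.0124
finger_force: 0.0
clock: 1.2
position: [0.5068, -0.2385, 0.2484]
tool_rot: [3.142, 0.0, 1.202]
force: [1.2, -0.7, -0.1]
grip_width: 0.0
finger_force: 0.0
clock: 1.7
position: [0.6569, -0.0636, 0.2482]
tool_rot: [-3.141, 0.0, 1.633]
force: [0.3, -0.8, 0.3]
grip_width: 0.0001
finger_force: 0.0
{'clock': 1.7, 'position': array([ 0.65685528, -0.06363494,  0.24817915]), 'tool_rot': array([-3.14137663e+00,  1.12483217e-04,  1.63334177e+00]), 'force': array([ 0.31543207, -0.83707171,  0.27660843]), 'qpos': array([ 0.29404726,  0.61152762, -0.45667416,  1.48226532,  0.28602562,
        1.11445331, -0.15480707]), 'grip_width': 0.00011257273944042417}
```

```bash
python3 -m crank '{"linear":[[0,0.012,-0.15],[0,0.012,-0.3],[0,0.012,-0.45],[0,0.012,-0.6],[0,0.012,-0.6]],"delta_rot":[[0,0,0],[0,0,0],[0,0,0],[0,0,0],[0,0,0]],"fingers":[-1,-1,-1,-1,-1]}'
python3 - <<'E'
from h import *
f=grab_frame("side");g=grab_frame("top")
a=cv2.resize(f["image"][130:290,200:360],None,fx=2.5,fy=2.5,interpolation=2);b=cv2.resize(g["image"][90:250,220:380],None,fx=2.5,fy=2.5,interpolation=2)
cv2.imwrite("pics/c1.png",np.hstack([a,b])[:,:,::-1])
E
```

```text
clock: 2.2
position: [0.6532, -0.062, 0.0937]
tool_rot: [-3.134, -0.001, 1.631]
force: [-0.9, -0.1, -0.2]
grip_width: -0.0001
finger_force: 0.0
```

View pics/c1.png

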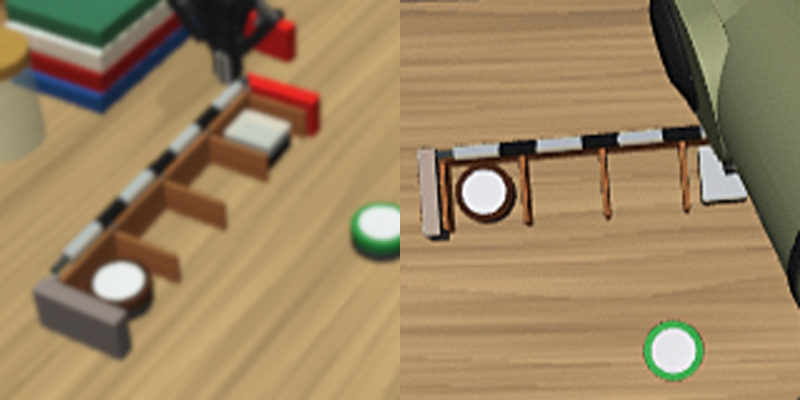

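The side view shows the fingertip just above the rail's end stretch by the red block, with the tip near (230,75) in the left half. I'll lower it gently.

```bash
python3 -m crank '{"linear":[[0,0,-0.02],[0,0,-0.04],[0,0,-0.06],[0,0,-0.07],[0,0,-0.07]],"delta_rot":[[0,0,0],[0,0,0],[0,0,0],[0,0,0],[0,0,0]],"fingers":[-1,-1,-1,-1,-1]}'
python3 -m crank '{"linear":[[0,0,-0.004],[0,0,-0.008],[0,0,-0.012],[0,0,-0.012]],"delta_rot":[[0,0,0],[0,0,0],[0,0,0],[0,0,0]],"fingers":[-1,-1,-1,-1]}'
```

```text
clock: 2.8
position: [0.6558, -0.0621, 0.0806]
tool_rot: [-3.141, -0.0, 1.63]
force: [0.4, -0.0, -0.1]
grip_width: -0.0
finger_force: 0.0
clock: 3.2
position: [0.6561, -0.0621, 0.0778]
tool_rot: [3.141, 0.0, 1.63]
force: [0.5, -0.3, 1.1]
grip_width: 0.0001
finger_force: 0.8
```

```bash
python3 -m crank '{"linear":[[0,0,-0.004],[0,0,-0.008],[0,0,-0.008],[0,0,-0.008]],"delta_rot":[[0,0,0],[0,0,0],[0,0,0],[0,0,0]],"fingers":[-1,-1,-1,-1]}'
```

```text
clock: 3.6
position: [0.656, -0.0621, 0.0759]
tool_rot: [3.141, -0.0, 1.63]
force: [0.4, 0.6, 2.5]
grip_width: -0.0004
finger_force: 1.4
```

```bash
python3 -m crank '{"linear":[[-0.002,0.04,0],[-0.005,0.08,0],[-0.007,0.125,0],[-0.009,0.166,0],[-0.009,0.166,0]],"delta_rot":[[0,0,0],[0,0,0],[0,0,0],[0,0,0],[0,0,0]],"fingers":[-1,-1,-1,-1,-1]}'
python3 -m crank '{"linear":[[0,0,0],[0,0,0]],"delta_rot":[[0,0,0],[0,0,0]],"fingers":[-1,-1]}'
```

```text
clock: 4.1
position: [0.6536, -0.0177, 0.0759]
tool_rot: [3.142, -0.001, 1.633]
force: [-0.1, 2.0, 3.2]
grip_width: -0.0004
finger_force: 1.4
clock: 4.3
position: [0.6537, -0.0206, 0.0758]
tool_rot: [3.142, -0.0, 1.63]
force: [-0.7, 1.2, 3.7]
grip_width: -0.0003
finger_force: 1.5
```

```bash
python3 -m crank '{"linear":[[-0.002,0.04,0],[-0.005,0.08,0],[-0.007,0.12,0],[-0.009,0.16,0],[-0.009,0.16,0]],"delta_rot":[[0,0,0],[0,0,0],[0,0,0],[0,0,0],[0,0,0]],"fingers":[-1,-1,-1,-1,-1]}'
python3 -m crank '{"linear":[[0,0,0],[0,0,0]],"delta_rot":[[0,0,0],[0,0,0]],"fingers":[-1,-1]}'
python3 -m crank '{"linear":[[-0.002,0.04,0],[-0.005,0.08,0],[-0.007,0.12,0],[-0.009,0.16,0],[-0.009,0.16,0]],"delta_rot":[[0,0,0],[0,0,0],[0,0,0],[0,0,0],[0,0,0]],"fingers":[-1,-1,-1,-1,-1]}'
python3 -m crank '{"linear":[[0,0,0],[0,0,0]],"delta_rot":[[0,0,0],[0,0,0]],"fingers":[-1,-1]}'
```

```text
clock: 4.8
position: [0.6513, 0.022, 0.0759]
tool_rot: [3.141, -0.001, 1.632]
force: [-0.5, 2.3, 3.4]
grip_width: 0.0002
finger_force: 1.4
clock: 5.0
position: [0.6514, 0.0194, 0.0758]
tool_rot: [3.142, -0.0, 1.63]
force: [-0.7, 2.0, 3.1]
grip_width: -0.0003
finger_force: 1.5
clock: 5.5
position: [0.649, 0.062, 0.0759]
tool_rot: [3.141, -0.001, 1.632]
force: [0.0, 2.4, 2.1]
grip_width: -0.0002
finger_force: 1.4
clock: 5.7
position: [0.6492, 0.0595, 0.0758]
tool_rot: [3.142, -0.0, 1.63]
force: [-0.7, 0.8, 3.1]
grip_width: 0.0001
finger_force: 1.5
```

Now the last stretch, over gap b, then I lift straight up.

```bash
python3 -m crank '{"linear":[[-0.002,0.04,0],[-0.005,0.08,0],[-0.007,0.12,0],[-0.009,0.156,0],[-0.009,0.156,0]],"delta_rot":[[0,0,0],[0,0,0],[0,0,0],[0,0,0],[0,0,0]],"fingers":[-1,-1,-1,-1,-1]}'
python3 -m crank '{"linear":[[0,0,0],[0,0,0]],"delta_rot":[[0,0,0],[0,0,0]],"fingers":[-1,-1]}'
python3 -m crank '{"linear":[[0,0,0.05],[0,0,0.15],[0,0,0.3],[0,0,0.4],[0,0,0.4]],"delta_rot":[[0,0,0],[0,0,0],[0,0,0],[0,0,0],[0,0,0]],"fingers":[-1,-1,-1,-1,-1]}'
```

```text
clock: 6.2
position: [0.6467, 0.1008, 0.0759]
tool_rot: [3.141, -0.001, 1.632]
force: [-0.1, 2.5, 3.2]
grip_width: 0.0002
finger_force: 1.4
clock: 6.4
position: [0.6469, 0.0984, 0.0758]
tool_rot: [-3.142, -0.0, 1.63]
force: [-1.5, 1.9, 2.2]
grip_width: -0.0001
finger_force: 1.5
clock: 6.9
position: [0.6485, 0.0982, 0.1803]
tool_rot: [3.136, -0.0, 1.629]
force: [0.5, -0.4, -0.3]
grip_width: -0.0001
finger_force: 0.0
```

```bash
python3 -m crank '{"linear":[[-0.15,-0.11,0],[-0.3,-0.22,0],[-0.45,-0.32,0],[-0.6,-0.43,0],[-0.75,-0.54,0]],"delta_rot":[[0,0,-0.17],[0,0,-0.34],[0,0,-0.51],[0,0,-0.68],[0,0,-0.835]],"fingers":[-0.29,-0.29,-0.29,-0.29,-0.29]}'
python3 -m crank '{"linear":[[-0.08,-0.06,0],[-0.146,-0.106,0],[-0.146,-0.106,0],[-0.146,-0.106,-0.1],[-0.146,-0.106,-0.2]],"delta_rot":[[0,0,0],[0,0,0],[0,0,0],[0,0,0],[0,0,0]],"fingers":[-0.29,-0.29,-0.29,-0.29,-0.29]}'
python3 - <<'E'
from h import *
s=observe();print(s['position'],s['qpos'],s['grip_width'])
g=grab_frame("side");cv2.imwrite("pics/c2.png",g["image"][:,:,::-1])
E
```

```text
clock: 7.4
position: [0.4575, -0.0379, 0.1759]
tool_rot: [-3.141, 0.0, 1.189]
force: [0.9, -0.5, -0.5]
grip_width: 0.0303
finger_force: 0.0
clock: 7.9
position: [0.4237, -0.0633, 0.1258]
tool_rot: [3.14, -0.001, 1.192]
force: [0.2, -0.7, -0.3]
grip_width: 0.0303
finger_force: 0.0
[ 0.42374104 -0.0632724   0.12575745] [ 0.26709157  0.43475508 -0.32122051  2.19356632  0.25960972  0.54585703
 -0.6276055 ] 0.03029382956023847
```

View pics/c2.png

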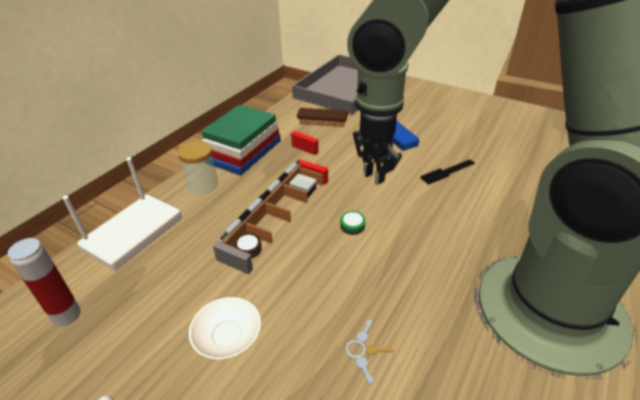

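The tips are at about (380,175), behind the tin at (352,222) on the push line. I'll descend.

```bash
python3 -m crank '{"linear":[[0,0,-0.12],[0,0,-0.24],[0,0,-0.34],[0,0,-0.4],[0,0,-0.4]],"delta_rot":[[0,0,0],[0,0,0],[0,0,0],[0,0,0],[0,0,0]],"fingers":[-0.29,-0.29,-0.29,-0.29,-0.29]}'
python3 - <<'E'
from h import *
p=np.load("rack.npy");s=observe();print(s['position'],s['tool_rot'],s['qpos'][3])
print(R.from_euler("z",-p[2]).apply(s['position']-[p[0],p[1],0]))
E
```

```text
clock: 8.45
position: [0.4225, -0.0627, 0.0247]
tool_rot: [-3.139, 0.001, 1.194]
force: [-0.5, 0.9, 0.2]
grip_width: 0.0302
finger_force: 0.0
[ 0.42248415 -0.06273614  0.0246623 ] [-3.13903194e+00  1.07887539e-03  1.19353936e+00] 2.236398828855372
[-0.19038425 -0.10865302  0.0246623 ]
```

```bash
python3 -m crank '{"linear":[[0.015,0.037,0],[0.03,0.074,0],[0.044,0.111,0],[0.059,0.149,0],[0.074,0.186,0]],"delta_rot":[[0,0,0],[0,0,0],[0,0,0],[0,0,0],[0,0,0]],"fingers":[-0.29,-0.29,-0.29,-0.29,-0.29]}'
python3 -m crank '{"linear":[[0.015,0.037,0],[0.03,0.074,0],[0.044,0.111,0],[0.059,0.149,0],[0.059,0.149,0]],"delta_rot":[[0,0,0],[0,0,0],[0,0,0],[0,0,0],[0,0,0]],"fingers":[-0.29,-0.29,-0.29,-0.29,-0.29]}'
cat > t.py <<'E'
from h import *
p=np.load("rack.npy");s=observe()
loc=lambda w:R.from_euler("z",-p[2]).apply(np.array(w)-[p[0],p[1],0]).round(4)
print("tcp",s['position'],loc(s['position']))
for n in("top","side"):
    f=grab_frame(n);im=f["image"][:,:,::-1].copy();m=cv2.inRange(cv2.cvtColor(im,cv2.COLOR_BGR2HSV),(50,110,40),(85,255,255));m[:130]=0;m[:,450:]=0
    pt=np.argwhere(m)[:,::-1].astype(np.int32)
    if len(pt)>20:
        c,_=cv2.minEnclosingCircle(pt); print(n,len(pt),c,loc(ray(f,c,.024 if n=="top" else .018)))
    np.save(n+".npy",im)
a=np.load("side.npy")[130:290,200:400];b=np.load("top.npy")[110:270,220:420]
import sys
cv2.imwrite(f"pics/{sys.argv[1]}.png",np.hstack([cv2.resize(i,None,fx=2,fy=2,interpolation=2) for i in(a,b)]))
E
python3 t.py c3
```

```text
clock: 8.95
position: [0.442, -0.0156, 0.0262]
tool_rot: [3.141, -0.0, 1.193]
force: [0.0, -1.2, 1.3]
grip_width: 0.0303
finger_force: 0.7
clock: 9.45
position: [0.4568, 0.0223, 0.0258]
tool_rot: [3.141, -0.001, 1.195]
force: [-0.6, -1.0, 0.2]
grip_width: 0.0302
finger_force: 0.0
tcp [0.45679908 0.02229625 0.02577164] [-0.1511 -0.0258  0.0258]
side 796 (271.0, 185.0) [ 0.0801 -0.0779  0.018 ]
```

View pics/c3.png

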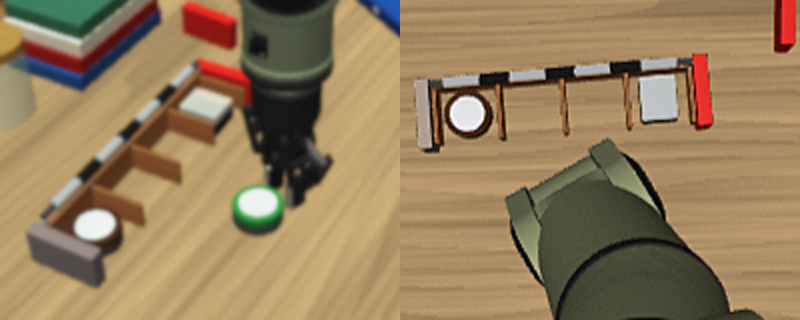

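The side view shows the tin upright against both fingertips, at about (329,232) in full-frame pixels. The arm hides it from the top camera. The green books got into my mask, so I'll exclude them.

```bash
sed -i 's/m\[:130\]=0;m\[:,450:\]=0/m[:130]=0;m[:,380:]=0;m[:175,:290]=0;m[:,:200]=0;k,l,st,_=cv2.connectedComponentsWithStats(m);m=(l==1+np.argmax(st[1:,4])).astype(np.uint8) if k>1 else m/' t.py; sed -i 's/\.018))/.013))/' t.py
python3 t.py c3b; python3 - <<'E'
from h import *
p=np.load("rack.npy");f=grab_frame("side");w=ray(f,(329.8,231),.024);print(R.from_euler("z",-p[2]).apply(w-[p[0],p[1],0]))
E
```

```text
tcp [0.45613122 0.02078405 0.02573567] [-0.1519 -0.0273  0.0257]
side 155 (328.5, 232.7857208251953) [-0.1321  0.0048  0.013 ]
[-0.13738879  0.00821887  0.024     ]
```

```bash
python3 -m crank '{"linear":[[0.014,0.034,0],[0.027,0.068,0],[0.041,0.102,0],[0.054,0.136,0],[0.054,0.136,0]],"delta_rot":[[0,0,0],[0,0,0],[0,0,0],[0,0,0],[0,0,0]],"fingers":[-0.29,-0.29,-0.29,-0.29,-0.29]}'
python3 -m crank '{"linear":[[-0.03,-0.08,0],[-0.06,-0.16,0],[-0.06,-0.16,0.15],[-0.06,-0.16,0.3],[-0.06,-0.16,0.3]],"delta_rot":[[0,0,0],[0,0,0],[0,0,0],[0,0,0],[0,0,0]],"fingers":[-0.29,-0.29,-0.29,-0.29,-0.29]}'
python3 t.py c4
```

```text
clock: 10.2
position: [0.4702, 0.0564, 0.0258]
tool_rot: [3.141, -0.001, 1.195]
force: [0.2, -0.1, -0.1]
grip_width: 0.0302
finger_force: 0.0
clock: 10.7
position: [0.4564, 0.0145, 0.1043]
tool_rot: [3.137, -0.002, 1.192]
force: [0.2, 0.3, -0.4]
grip_width: 0.0307
finger_force: 0.0
tcp [0.45636217 0.01445174 0.10434714] [-0.152  -0.0336  0.1043]
side 161 (315.5, 239.5) [-0.1162  0.0374  0.013 ]
```

```bash
python3 -m crank '{"linear":[[-0.04,0.06,0],[-0.08,0.12,0],[-0.128,0.18,0],[-0.128,0.24,0],[-0.128,0.284,0]],"delta_rot":[[0,0,-0.2],[0,0,-0.4],[0,0,-0.6],[0,0,-0.8],[0,0,-1]],"fingers":[-0.29,-0.29,-0.29,-0.29,-0.29]}'
python3 -m crank '{"linear":[[0,0,0],[0,0,0],[0,0,0],[0,0,0],[0,0,0]],"delta_rot":[[0,0,-0.23],[0,0,-0.46],[0,0,-0.69],[0,0,-0.92],[0,0,-1]],"fingers":[-0.29,-0.29,-0.29,-0.29,-0.29]}'
python3 -m crank '{"linear":[[0,0,0],[0,0,0]],"delta_rot":[[0,0,-0.167],[0,0,-0.167]],"fingers":[-0.29,-0.29]}'
python3 t.py c5
```

```text
clock: 11.3
position: [0.4219, 0.0864, 0.0999]
tool_rot: [-3.141, 0.002, 0.666]
force: [0.3, 0.4, -0.2]
grip_width: 0.0301
finger_force: 0.0
clock: 11.8
position: [0.4222, 0.0856, 0.0999]
tool_rot: [3.141, 0.001, 0.143]
force: [-0.9, -0.9, -0.4]
grip_width: 0.0306
finger_force: 0.0
clock: 12.0
position: [0.4223, 0.0856, 0.1002]
tool_rot: [3.141, 0.001, 0.059]
force: [0.8, -0.4, 0.3]
grip_width: 0.0303
finger_force: 0.0
tcp [0.42231052 0.08561408 0.10022205] [-0.1819  0.0395  0.1002]
side 160 (315.5, 239.5) [-0.1162  0.0374  0.013 ]
```

View pics/c5.png

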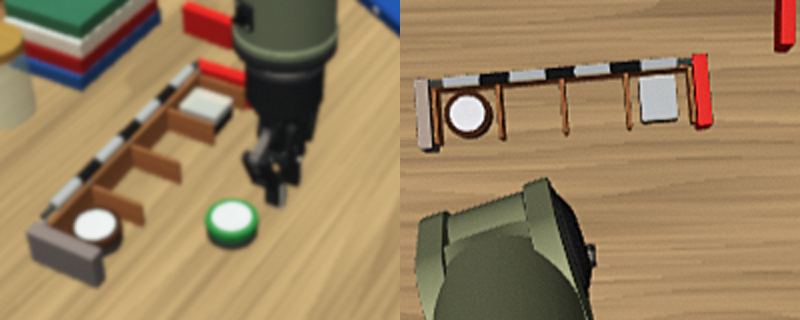

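The tin stands free and upright in front of gap b, with its disc at (316,238), and the tool is in line behind it. I'll descend and push along the rack's +x.

```bash
python3 -m crank '{"linear":[[0,0,-0.12],[0,0,-0.24],[0,0,-0.298],[0,0,-0.298]],"delta_rot":[[0,0,0],[0,0,0],[0,0,0],[0,0,0]],"fingers":[-0.29,-0.29,-0.29,-0.29]}'
python3 -m crank '{"linear":[[0.06,0.0035,0],[0.11,0.0065,0],[0.15,0.009,0],[0.19,0.011,0],[0.23,0.0135,0]],"delta_rot":[[0,0,0],[0,0,0],[0,0,0],[0,0,0],[0,0,0]],"fingers":[-0.29,-0.29,-0.29,-0.29,-0.29]}'
python3 -m crank '{"linear":[[0.04,0.0023,0],[0.08,0.0047,0],[0.08,0.0047,0]],"delta_rot":[[0,0,0],[0,0,0],[0,0,0]],"fingers":[-0.29,-0.29,-0.29]}'
python3 t.py c6
```

```text
clock: 12.5
position: [0.4216, 0.0853, 0.0247]
tool_rot: [3.141, 0.003, 0.061]
force: [-0.1, -0.3, 1.6]
grip_width: 0.0303
finger_force: 0.0
clock: 13.0
position: [0.4807, 0.089, 0.0267]
tool_rot: [-3.142, -0.0, 0.059]
force: [-1.5, -0.7, 1.1]
grip_width: 0.0307
finger_force: 0.7
clock: 13.3
position: [0.5016, 0.0903, 0.0263]
tool_rot: [-3.141, -0.001, 0.058]
force: [-0.2, 0.0, -0.2]
grip_width: 0.0301
finger_force: 0.0
tcp [0.50158476 0.09034938 0.0263074 ] [-0.1024  0.0395  0.0263]
side 108 (292.0, 233.0) [-0.0581  0.044   0.013 ]
```

View pics/c6.png

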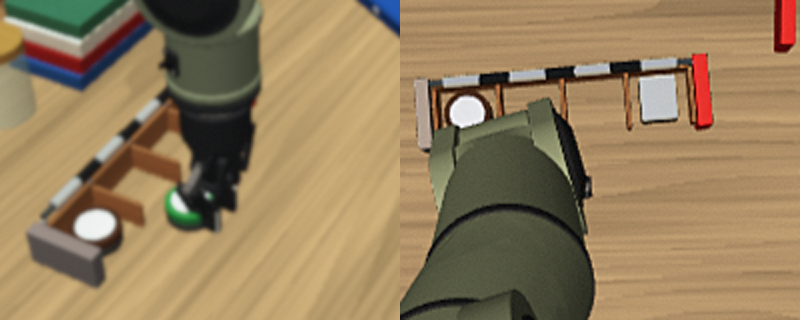

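The tin is in front of gap b, partly hidden by the fingers, and lined up between its dividers. I'll keep pushing.

```bash
python3 -m crank '{"linear":[[0.04,0.0023,0],[0.08,0.0047,0],[0.12,0.007,0],[0.16,0.0094,0],[0.2,0.0117,0]],"delta_rot":[[0,0,0],[0,0,0],[0,0,0],[0,0,0],[0,0,0]],"fingers":[-0.29,-0.29,-0.29,-0.29,-0.29]}'
python3 -m crank '{"linear":[[0.02,0.0012,0],[0.04,0.0024,0],[0.056,0.0033,0],[0.064,0.0038,0],[0.064,0.0038,0]],"delta_rot":[[0,0,0],[0,0,0],[0,0,0],[0,0,0],[0,0,0]],"fingers":[-0.29,-0.29,-0.29,-0.29,-0.29]}'
python3 t.py c7
```

```text
clock: 13.9
position: [0.5511, 0.0931, 0.0263]
tool_rot: [-3.142, 0.0, 0.058]
force: [-0.4, -0.3, -0.3]
grip_width: 0.0303
finger_force: 0.5
clock: 14.4
position: [0.5663, 0.0941, 0.0263]
tool_rot: [-3.142, -0.0, 0.058]
force: [-1.4, -1.1, -0.9]
grip_width: 0.0306
finger_force: 0.0
tcp [0.56634527 0.0940813  0.02629178] [-0.0376  0.0395  0.0263]
side 70 (267.74139404296875, 224.7413787841797) [0.007  0.0467 0.013 ]
```

Now the final creep, until the force shows the back panel.

```bash
python3 -m crank '{"linear":[[0.012,0.0007,0],[0.024,0.0014,0],[0.032,0.0019,0],[0.032,0.0019,0]],"delta_rot":[[0,0,0],[0,0,0],[0,0,0],[0,0,0]],"fingers":[-0.29,-0.29,-0.29,-0.29]}'
python3 -m crank '{"linear":[[0.006,0.0003,0],[0.012,0.0007,0],[0.012,0.0007,0],[0.012,0.0007,0]],"delta_rot":[[0,0,0],[0,0,0],[0,0,0],[0,0,0]],"fingers":[-0.29,-0.29,-0.29,-0.29]}'
```

```text
clock: 14.9
position: [0.5745, 0.0946, 0.0263]
tool_rot: [-3.142, -0.0, 0.058]
force: [0.4, -0.2, 0.1]
grip_width: 0.0302
finger_force: 0.0
clock: 15.3
position: [0.5772, 0.0948, 0.0263]
tool_rot: [-3.142, -0.0, 0.058]
force: [-0.2, -1.1, 1.2]
grip_width: 0.0301
finger_force: 0.0
```

```bash
python3 -m crank '{"linear":[[0.004,0.0002,0],[0.008,0.0005,0],[0.008,0.0005,0]],"delta_rot":[[0,0,0],[0,0,0],[0,0,0]],"fingers":[-0.29,-0.29,-0.29]}'
python3 -m crank '{"linear":[[0.004,0.0002,0],[0.008,0.0005,0],[0.008,0.0005,0]],"delta_rot":[[0,0,0],[0,0,0],[0,0,0]],"fingers":[-0.29,-0.29,-0.29]}'
```

```text
clock: 15.6
position: [0.5779, 0.0947, 0.026]
tool_rot: [3.141, 0.003, 0.058]
force: [-8.1, -0.6, 4.2]
grip_width: 0.0302
finger_force: 4.2
clock: 15.9
position: [0.5784, 0.0948, 0.0258]
tool_rot: [3.141, 0.006, 0.059]
force: [-16.5, 0.4, 9.1]
grip_width: 0.0306
finger_force: 9.5
```

The force jumped to 16 N with almost no travel, so the tin is against the back panel. I'll back off along −x, lift and check.

```bash
python3 -m crank '{"linear":[[-0.02,-0.001,0],[-0.1,-0.006,0],[-0.24,-0.014,0],[-0.24,-0.014,0.2],[-0.24,-0.014,0.4]],"delta_rot":[[0,0,0],[0,0,0],[0,0,0],[0,0,0],[0,0,0]],"fingers":[-0.29,-0.29,-0.29,-0.29,-0.29]}'
python3 -m crank '{"linear":[[0,-0.15,0.1],[0,-0.3,0.2],[0,-0.45,0.2],[0,-0.6,0.2],[0,-0.8,0.2]],"delta_rot":[[0,0,0],[0,0,0],[0,0,0],[0,0,0],[0,0,0]],"fingers":[-0.29,-0.29,-0.29,-0.29,-0.29]}'
python3 t.py c8
```

```text
clock: 16.4
position: [0.5199, 0.0913, 0.1269]
tool_rot: [3.141, 0.002, 0.059]
force: [0.3, 0.7, 0.4]
grip_width: 0.0303
finger_force: 0.0
clock: 16.9
position: [0.5215, -0.1088, 0.1768]
tool_rot: [-3.141, -0.002, 0.06]
force: [1.7, 0.8, -0.1]
grip_width: 0.03
finger_force: 0.0
tcp [ 0.5215397  -0.10880316  0.17679937] [-0.0942 -0.1605  0.1768]
top 77 (290.5, 163.0) [0.009  0.0276 0.024 ]
side 116 (267.25, 220.0) [0.0172 0.0336 0.013 ]
```

View pics/c8.png

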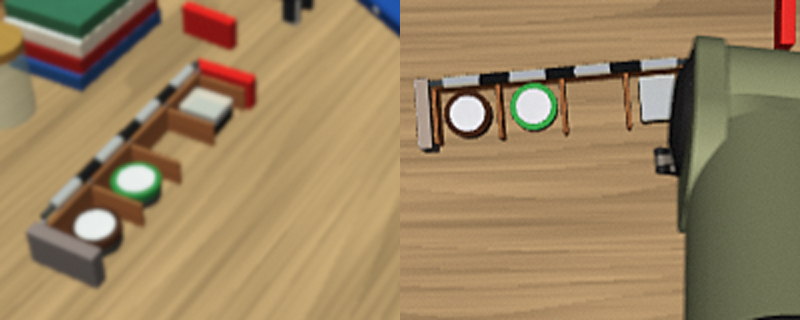

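The tin sits flat in gap b against the back panel. The view shows its disc at about (287,163) in full-frame top pixels, which is rack x ≈ 9 mm and y ≈ 36 mm once I allow for the masked edge. The bystanders in view look undisturbed.

```bash
python3 -c "
from workcell import bot
print(bot.job_done())"
```

```text
the job is handed in; nothing more can be done
None
```

I ran a fingertip along the rail from the red end (on the right), stopping over the third gap (b) and never going over the fourth. I then pushed the green tin fully home in gap b and handed the job in at about 17 s; no verdict came back.

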